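# Refit the drive card in the machine controller

## Task

Put the drive card that stands in the grooved wooden block back into the empty slot of the machine controller: slide it gently down along the two card guides until it just rests on the contacts of its connectors, and let go; do not press it home by hand. Then seat it with its two red levers: swing each of them inward until both are fully closed, against their stops, and the card is fully home. Feel your way, do not force the card or lean hard on a lever, and leave the tools around where they lie.

Things in the scene. Friction and masses are not known exactly. Their poses are not given: they have to be found in the camera images.
- card: The drive card: an upright green circuit board 4 mm thick (its x), 160 mm wide (its y), 74 mm high, above that 124 mm wide, with an aluminium top strip (22 x 126 mm) ending 97 mm above the lower edge; below, two contact tongues (y 33 to 73 mm either side, 22 mm high). 0.24 to 0.39 kg. Origin: midway between the tongues' lower ends, z up. It starts in the stand facing as it must go into the slot.
- handle (a point): Middle of the top of the card's black pull handle, 130 mm above the card's lower edge. The handle is a block 14 mm (card's x) by 30 mm (card's y), 33 mm high, standing on the middle of the top strip.
- lever_l (a joint): Swing of the red lever at the card's +y end, rad: 0 = open (arm leans 30 degrees outward from upright), 1.40 = closed against its stop (50 degrees inward, over the strip). It stays where it is left (about 3 N at the tip). With the card on its contacts its toe begins to pull at 0.75 to 1.1, and from there to 1.40 draws the card down toward home, for 8 to 18 N at the arm's end.
- lever_r (a joint): The same for the lever at the card's -y end: 0 = open (leans outward), 1.40 = fully closed (leans inward).
- tip_l (a point): Free end of the arm of the +y lever. The arm is 56 mm long, 12 mm wide (card's x) and 8 mm thick; this point is in the middle of its thickness. Its pivot lies at y = +70 mm, z = 98 mm in the card's frame, with its axis along the card's x. A steel toe, 16 mm long, below the pivot hooks under the rack's rail as the lever closes.
- tip_r (a point): Free end of the arm of the -y lever, likewise; its pivot lies at y = -70 mm, z = 98 mm in the card's frame.
- rack: The machine controller, an open card cage lying on its back, 130 (x) by 207 (y) by 121 mm high, fixed. Origin: middle of the underside, z up. An aluminium rail runs along x over each end, 82 to 98 mm out in y, top at 121 mm; the card passes between them with 2 mm to spare at each end. Beside the slot (x from 1 to 59 mm) sits a power module, top at 105 mm.
- slot (a point): Where the middle of the card's lower edge lies when fully home, with the axes the card then has (x across the slot, y along it, z up): 14 mm above the bench, 30 mm in front of the rack's middle. The lower edge first touches the stiff contacts 5 to 8 mm above this point (hidden, differs a little left to right). Each of the two contacts yields at about 20 N, stays where pushed and stops dead at home.
- guide_l (a point): Middle of the mouth of the white card guide at the slot's +y end, 74 mm above home: flared to about 12 mm wide. Its groove, 6 mm wide, runs from 8 mm below this point straight down 50 mm. The bottoms of the two grooves are 165 mm apart.
- guide_r (a point): The same for the guide at the slot's -y end.
- stand: Grooved wooden block, 70 (x) by 130 (y) by 46 mm high, fixed. Its groove runs along its y, 6 mm wide, its floor 12 mm above the bench; the card stands on this floor. Origin: middle of the underside, z up.
- screwdriver: Red cross screwdriver, 218 mm long, lying loose behind the work. Origin: middle of its underside.
- hex_keys_set: Red folding hex key set, 85 mm long, lying loose. Origin: middle of its underside.
- pliers_red: Red pliers, 172 mm long, lying loose at the left. Origin: middle of the underside.

How it is judged:
On the way:
1. the card stands in both guides on its contacts, not yet home, both levers still open, and is let go (horizontal distance between card and slot below 0.02 m and z of card in the frame of slot between 0.004 and 0.0095 m and value of joint each of lever_l, lever_r below 0.6 rad and contact force between the fingers and card below 0.1 N), for 0.2 s.
At the end, for the whole second after the job is handed in: The card is fully home in the slot: its lower edge within 1.5 mm of home height (and not 2 mm below), its middle within 4 mm of the slot's, upright within 0.04 rad and in line with the slot within 0.04 rad, both levers closed beyond 1.3 rad (of 1.40), at rest (z of card in the frame of slot between -0.002 and 0.0015 m and horizontal distance between card and slot below 0.004 m and angle between card's own z axis and vertical below 0.04 rad and angle between the y axis of card and the y axis of slot, either way round below 0.04 rad and value of joint each of lever_l, lever_r above 1.3 rad and linear speed of card below 0.01 m/s); the robot touches nothing.
It fails at once if the card is rammed or pressed by hand: it bears on the rack with more than 30 N while both levers are still open (both under 0.6 rad) (value of joint each of lever_l, lever_r below 0.6 rad and contact force between card and rack above 30 N).
It fails at once if a lever is forced: the fingers press on the card or its levers with more than 40 N once a lever has been swung beyond 0.6 rad (horizontal distance between card and slot below 0.02 m and value of joint any of lever_l, lever_r above 0.6 rad and contact force between the fingers and card above 40 N).
It fails at once if the screwdriver, hex key set or pliers are moved by more than 30 mm (distance of any of screwdriver, hex_keys_set, pliers_red from where it was at the start of the episode above 0.03 m).
It also fails if it takes over 72 s, if anything falls off the work surface, if the arm or the gripper's body presses on something with over 40 N, if the wrist force passes 120 N, or if a joint passes its speed limit or range.

## Robot

A 6-joint arm with a two-finger parallel gripper is mounted at the origin on a cart in front of the work surface, level with it; the furniture and walls round the work are solid. World frame = base frame: x ahead of the robot, y to its left, z up, the work surface at z = 0. Lengths are in m, angles in rad, forces in N, time in s.
With the tool pointing down it reaches from about 0.275 to 0.875 m from the base axis. Payload 12.5 kg.
Tool frame: the origin (TCP) lies at the very end of the fingers, on their centre line; the grasp point (between the pads) lies 19 mm behind it (r.grip_point_offset is the distance from the TCP to the grasp point, in m); z points along the fingers, y is the line along which they close (so a half turn about z gives the same grasp; the last joint's range is limited). The gripper opens to 85 mm and grips with 20 to 120 N. Pads are 22 mm wide; open, the fingers measure 114 mm over their backs; the gripper's body (76 mm by 85 mm) begins 54 mm behind the grasp point. The pads swing forward as they close: fully open they stand 13 mm farther back than shut.
Start: joints at [1.216, 0.351, 1.652, -0, 1.139, -0.085], TCP at [0.147, 0.53, 0.231] pointing down, gripper open.
Joint ranges: [-2.75, 2.75], [-0.79, 2.1], [0.01, 2.65], [-1.57, 4.71], [0.07, 3.14], [-2.87, 2.87]. Speed limits (rad/s): [2.22, 2.22, 2.79, 3.14, 3.14, 3.14].

## Interface

Orientations are given as a unit quaternion [w, x, y, z].
In Python, from cell import read_state, optics, job, r gives the robot as it stands.
- The arm moves only by the tool step_arm, never from a script. Its argument "plan" is a list of rows, each a list of 7 numbers: the turn, a rotation vector about the world's x, y, z in degrees, then the shift along the world's x, y, z in m, then the finger opening in m, from 0 to 0.0854. A call has 1 to 20 rows; each row shifts and turns the commanded pose from where the row before left it; what a row does not reach is not made up. A row lasts 1/8 s, in which the tool goes at most 62.5 mm and 10.7 degrees, less where a joint would pass 70% of its speed; a pose out of reach is approached as far as the arm can. A call with a gripper value outside its range is refused whole. The fingers move at their own pace and stop on an object; "force" is the grip in N (left out, the last holds). Time passes only in rows, so rows that do not move let the fingers close. It gives the time, the measured TCP pose, the force, the opening and the grip force at its end, in the units of the state.
- read_state(): the state, without advancing time (a new reading comes with each control period).
- optics.grab_frame(name): name is "scene" or "top" or "wrist"; returns a dict with "pixels" (400x640x3 uint8, blue, green, red), "camera_matrix" (3x3 intrinsics, pixels), "R" (3x3) and "t" (3): a world point X has camera coordinates R X + t. Camera axes: x right, y down, z forward; pixel columns grow to the right and rows downward; lengths in m; the calibration is good to about 2 mm. A picture is of the moment at which its call begins. There is no depth.
- job.sign_off(): hands the job in; it is judged then, once.
The state is a dict: "t": time; "qpos": joint angles; "qd": joint speeds; "joint_torque": joint torques, N m; "tcp_pos": TCP position; "tcp_rot": TCP orientation; "force": force on the tool from outside, world axes, zero at the start; "moment": the same for the moment, N m; "opening": finger opening in m; "grasp_force": force on a finger pad.
Only numpy, scipy, OpenCV 4.12 (cv2) and the standard library are available. Lean on these libraries where they do the work, as an engineer would, in place of code of your own. Each camera call takes 0.05 s, during which the arm holds its last target. There are 200 camera calls.

## Working session

There is one attempt and no reset: what is moved stays moved. The work goes in short steps, Python scripts to look and compute and a tool call to move; the robot and the scene stay as the last step left them, time stands still between calls to the robot, and variables do not carry over. Pictures are saved under pics/ and viewed, at most 10 in all, crops included, and the job is handed in when it is done.

Besides the shell and the picture viewer there is one more tool, called after "Call:" as name(argument=value, ...) on one line, values as JSON. step_arm: Moves the arm, as the interface text tells. Its arguments: {"type":"object","properties":{"plan":{"type":"array","items":{"type":"array","items":{"type":"number"}}},"force":{"type":"number"}},"required":["plan"]}

```bash
mkdir -p pics; ls; python3 - <<'E'
from cell import read_state, optics, r
import cv2,numpy as np
a=[]
for n in("scene","top"):
    f=optics.grab_frame(n);cv2.imwrite(f"pics/{n}0.png",f["pixels"]);np.savez(f"pics/{n}0.npz",**f)
    print(n,f["camera_matrix"].round(1).tolist(),f["R"].round(3).tolist(),f["t"].round(3).tolist())
s=read_state();print(s);print(r.grip_point_offset)
E
```

```text
pics
scene [[367.3, 0.0, 316.0], [0.0, 367.3, 198.6], [0.0, 0.0, 1.0]] [[-0.835, -0.55, -0.004], [-0.346, 0.531, -0.774], [0.428, -0.645, -0.634]] [0.497, 0.299, 0.706]
top [[501.7, 0.0, 318.5], [0.0, 501.7, 200.7], [0.0, 0.0, 1.0]] [[-0.018, -1.0, 0.002], [-0.981, 0.018, -0.191], [0.191, -0.006, -0.982]] [0.009, 0.604, 1.566]
{'t': 0.1, 'qpos': array([ 1.21640607e+00,  3.51166150e-01,  1.65233909e+00, -2.01213961e-05,
        1.13909352e+00, -8.45991900e-02]), 'qd': array([ 0.00021395, -0.00236735, -0.00252476, -0.00198266, -0.00020989,
       -0.00056301]), 'joint_torque': array([ 1.35096230e-03, -5.06833434e+01, -2.91868651e+01, -1.45813901e-04,
        2.63795409e-03, -1.62329030e-05]), 'tcp_pos': array([0.14647142, 0.52984076, 0.23082911]), 'tcp_rot': array([-1.00617224e-04,  1.34482599e-01,  9.90915828e-01, -4.92975377e-04]), 'force': array([0.40899674, 0.77968186, 0.0222208 ]), 'moment': array([ 0.03489882,  0.04804153, -0.00693816]), 'grasp_force': 0.0, 'opening': 0.08530912151249335}
0.0187
```

View pics/scene0.png

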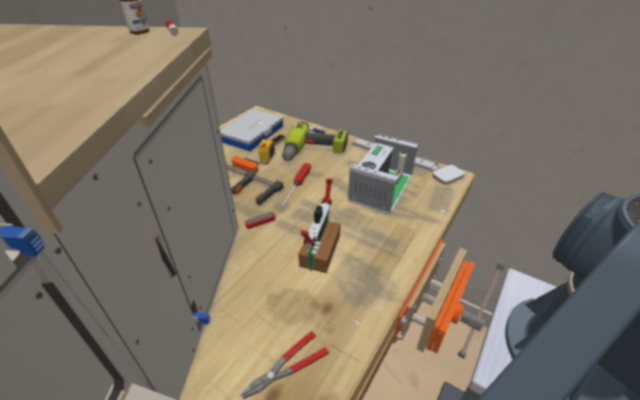

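View pics/top0.png

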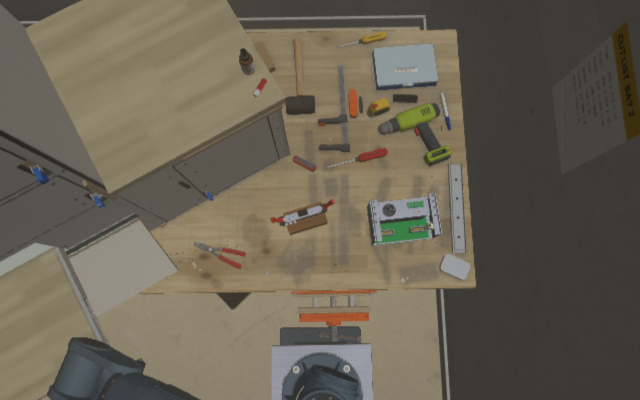

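The scene view shows the card in its block at about (320,225) and the rack at (383,175). In the top view the card is at (303,213) with red lever tips at (278,219) and (331,203). The rack is at (404,220), with the slot on its near green side, and the pliers, hex keys and screwdriver are clear of the path. Next I'll take an enlarged crop and first ray casts.

```bash
cat > h.py <<'E'
import numpy as np,cv2
def ray(f,u,v):
    K,R,t=f["camera_matrix"],f["R"],f["t"]
    return -R.T@t, R.T@np.linalg.solve(K,[u,v,1.])
def onz(f,u,v,z):
    c,d=ray(f,u,v); return c+d*(z-c[2])/d[2]
def proj(f,X):
    p=f["camera_matrix"]@(f["R"]@np.array(X)+f["t"]); return p[:2]/p[2]
def red(f,box):
    h=cv2.cvtColor(f["pixels"],cv2.COLOR_BGR2HSV)
    m=(((h[...,0]<8)|(h[...,0]>172))&(h[...,1]>140)&(h[...,2]>60)).astype(np.uint8)
    k=np.zeros_like(m);x0,y0,x1,y1=box;k[y0:y1,x0:x1]=m[y0:y1,x0:x1]
    n,l,st,c=cv2.connectedComponentsWithStats(k)
    return [(st[i].tolist(),c[i].round(1).tolist()) for i in range(1,n) if st[i,4]>6]
E
python3 - <<'E'
from h import *
f=np.load("pics/top0.npz")
print(red(f,(265,190,345,235)))
for p,z in [((303,213),.142),((278,219),.16),((331,203),.16)]: print(p,onz(f,*p,z).round(4))
for p in [(371,200),(438,195),(441,236),(373,244)]: print(p,onz(f,*p,.121).round(4))
c=f["pixels"][180:260,265:455];cv2.imwrite("pics/c0.png",cv2.resize(c,None,fx=4.2,fy=4.2,interpolation=cv2.INTER_CUBIC))
E
```

```text
[([331, 199, 3, 5, 13], [332.0, 201.0]), ([323, 203, 6, 6, 18], [325.3, 205.6]), ([271, 218, 12, 4, 44], [276.6, 219.6])]
(303, 213) [0.5501 0.0464 0.142 ]
(278, 219) [0.5301 0.1214 0.16  ]
(331, 203) [ 0.5762 -0.0392  0.16  ]
(371, 200) [ 0.5908 -0.1651  0.121 ]
(438, 195) [ 0.603  -0.3746  0.121 ]
(441, 236) [ 0.4744 -0.3756  0.121 ]
(373, 244) [ 0.4536 -0.1659  0.121 ]
```

View pics/c0.png

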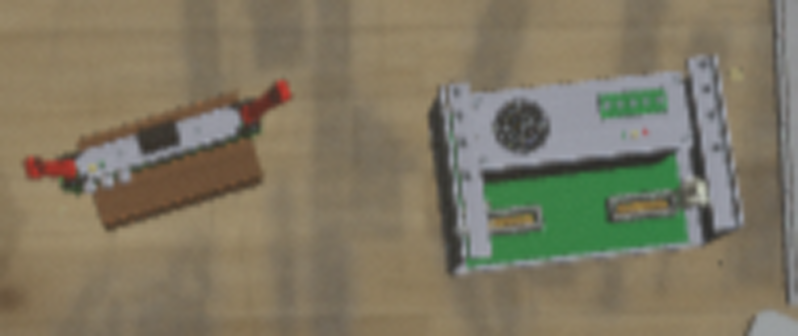

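The crop shows the card's handle near (158,135), lever tips at (25,167) and (288,90), and the rack with open connectors in its front half at (515,218) and (645,205). I'll move above the card with the fingers closing across it and look from near.

Call:
step_arm(plan=[[0,0,-5,0.033,-0.04,0.01,0.085],[0,0,-5,0.033,-0.04,0.01,0.085],[0,0,-5,0.033,-0.04,0.01,0.085],[0,0,-5,0.033,-0.04,0.01,0.085],[0,0,-5,0.033,-0.04,0.01,0.085],[0,0,-5,0.033,-0.04,0.01,0.085],[0,0,-5,0.033,-0.04,0.01,0.085],[0,0,-5,0.033,-0.04,0.01,0.085],[0,0,-5,0.033,-0.04,0.01,0.085],[0,0,-5,0.033,-0.04,0.01,0.085],[0,0,-5,0.033,-0.04,0.01,0.085],[0,0,-3.6,0.033,-0.04,0.01,0.085],[0,0,0,0,0,0,0.085]])

```text
t: 1.72
tcp_pos: [0.544, 0.0477, 0.351]
tcp_rot: [0.0, 0.604, 0.797, -0.0]
force: [-2.2, -0.6, 0.0]
opening: 0.085
grasp_force: 0.0
```

```bash
python3 - <<'E'
from cell import read_state, optics
from h import *
f=optics.grab_frame("wrist");cv2.imwrite("pics/w1.png",f["pixels"]);np.savez("pics/w1.npz",**f)
s=read_state();print(s["t"],s["tcp_pos"],s["tcp_rot"],s["qpos"].round(2))
print("cam",-f["R"].T@f["t"],f["R"].round(3).tolist(), f["camera_matrix"][0,0]); print(red(f,(0,0,640,400)))
E
```

```text
1.775 [0.5429059  0.0491154  0.35070317] [-4.37406188e-04  6.02980198e-01  7.97755988e-01 -2.70923118e-04] [ 0.    0.25  1.5   0.    1.4  -0.27]
cam [0.52329245 0.12708032 0.49358677] [[0.963, 0.27, -0.001], [0.256, -0.912, 0.32], [0.086, -0.308, -0.948]] 306.9030085112896
[([322, 79, 16, 32, 358], [328.8, 93.9]), ([415, 163, 46, 41, 286], [435.8, 179.3]), ([323, 211, 13, 40, 340], [328.8, 230.6]), ([496, 237, 5, 8, 11], [498.3, 240.5]), ([393, 279, 17, 48, 553], [400.3, 305.0])]
```

View pics/w1.png

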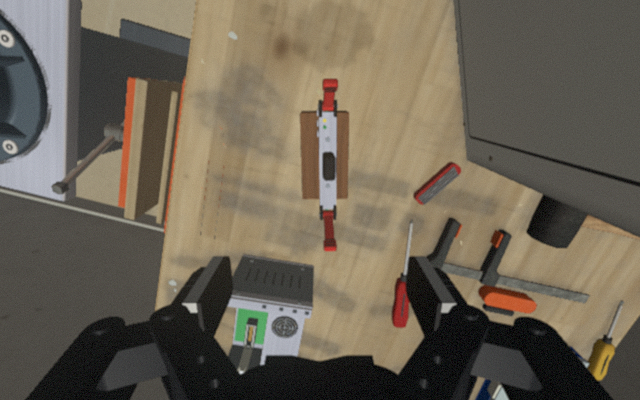

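The wrist view shows the card along column 329, lever ends at (330,80) and (330,249), and the handle near (329,166). The rack is partly behind the fingers at the bottom left.

```bash
python3 - <<'E'
from h import *
f=np.load("pics/w1.npz");im=f["pixels"]
g=cv2.cvtColor(im,cv2.COLOR_BGR2GRAY)
m=((g[130:205,315:345]<60)).astype(np.uint8)
n,l,st,c=cv2.connectedComponentsWithStats(m);i=1+st[1:,4].argmax();print(st[i]+[315,130,0,0,0],c[i]+[315,130])
print(onz(f,*(c[i]+[315,130]),.135))
# strip white mask at z=.109
w=((g[95:230,312:348]>150)&(cv2.cvtColor(im,cv2.COLOR_BGR2HSV)[95:230,312:348,1]<50)).astype(np.uint8)
ys,xs=np.nonzero(w);print(xs.min()+312,xs.max()+312,ys.min()+95,ys.max()+95)
(cx,cy),(a,b),th=cv2.minAreaRect(np.c_[xs+312,ys+95].astype(np.float32));print(cx,cy,a,b,th,onz(f,cx,cy,.109))
A=onz(f,330,80,.1625);B=onz(f,330,249,.1625)
print("tips",A,B,np.linalg.norm(A-B),(A+B)/2,np.degrees(np.arctan2(-(A-B)[0],(A-B)[1])))
E
```

```text
[323 153  12  27 271] [328.42435424 165.72324723]
[0.55612188 0.05149242 0.135     ]
317 336 112 208
326.41375732421875 160.013427734375 96.10379028320312 18.20848846435547 89.29268646240234 [0.5539698  0.05242896 0.109     ]
tips [0.53043459 0.14243274 0.1625    ] [ 0.58415744 -0.04070306  0.1625    ] 0.19085299846458176 [0.55729602 0.05086484 0.1625    ] 16.349041329790694
```

Call:
step_arm(plan=[[0,0,-1.5,-0.003,-0.045,0.004,0.085],[0,0,-1.5,-0.003,-0.045,0.004,0.085],[0,0,-1.5,-0.003,-0.045,0.004,0.085],[0,0,-1.5,-0.003,-0.045,0.004,0.085],[0,0,-1.5,-0.003,-0.045,0.004,0.085],[0,0,-1.5,-0.003,-0.045,0.004,0.085],[0,0,-1.5,-0.003,-0.045,0.004,0.085],[0,0,0,0,0,0,0.085],[0,0,0,0,0,0,0.085]])

```text
t: 2.9
tcp_pos: [0.5216, -0.2636, 0.379]
tcp_rot: [-0.0, 0.672, 0.74, 0.0]
force: [-0.2, 0.2, -0.3]
opening: 0.0852
grasp_force: 0.0
```

```bash
python3 - <<'E'
from cell import read_state, optics
from h import *
f=optics.grab_frame("wrist");np.savez("pics/w2.npz",**f)
s=read_state();print(s["t"],s["tcp_pos"],s["tcp_rot"])
print("cam",-f["R"].T@f["t"])
c=f["pixels"][60:260,200:460]
cv2.imwrite("pics/w2.png",cv2.resize(c,None,fx=3,fy=3,interpolation=cv2.INTER_CUBIC))
E
```

```text
2.95 [ 0.52167355 -0.2634208   0.37913171] [-3.00158085e-04  6.72111805e-01  7.40449607e-01  1.05176289e-04]
cam [ 0.51525846 -0.181748    0.52164425]
```

View pics/w2.png

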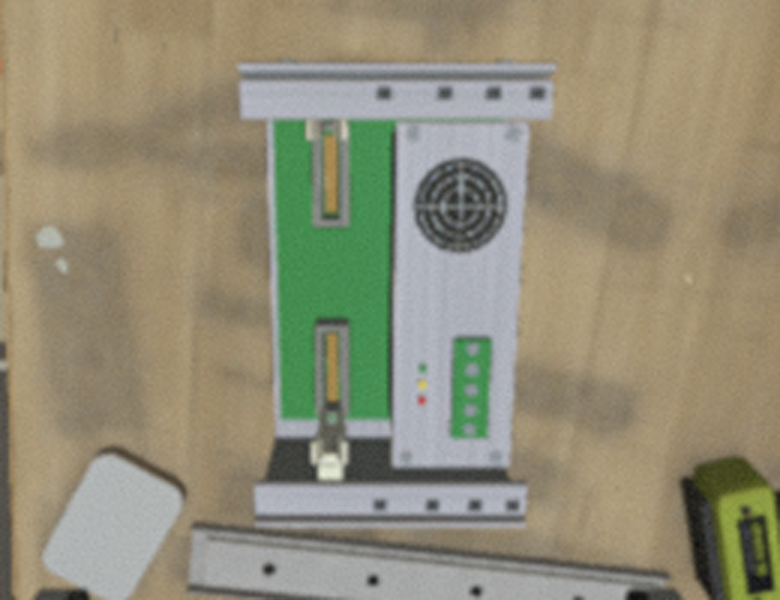

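The picture shows both rails with inner edges at crop rows 118 and 483. The two gold contacts are at about (330,175) and (331,367), and the -y guide mouth is near (330,460).

```bash
python3 - <<'E'
from h import *
f=np.load("pics/w2.npz")
P=lambda u,v,z:onz(f,(u+.5)/3+200-.5,(v+.5)/3+60-.5,z)
q=[P(240,118,.121),P(555,118,.121),P(526,483,.121),P(255,483,.121)]
for a in q:print(a.round(4))
for i in range(4):print(np.linalg.norm(q[i]-q[(i+1)%4]).round(4),end=" ")
c=sum(q)/4;ey=(q[0]+q[1]-q[2]-q[3]);ey/=np.linalg.norm(ey);ex=np.array([ey[1],-ey[0],0])
ex2=(q[1]+q[2]-q[0]-q[3]);print("\nyaw y,x",np.degrees([np.arctan2(-ey[0],ey[1]),np.arctan2(ex2[1],ex2[0])]))
print("c",c,"slot",c-.03*ex)
for n,u,v,z in [("con+",330,175,.026),("con-",332,367,.026),("guide-",330,460,.088),("guide+",326,130,.06)]:
  d=P(u,v,z)-c; print(n,z,(d@ex).round(4),(d@ey).round(4))
E
```

```text
[ 0.467  -0.1925  0.121 ]
[ 0.597  -0.1801  0.121 ]
[ 0.6102 -0.3434  0.121 ]
[ 0.4831 -0.3557  0.121 ]
0.1306 0.1639 0.1277 0.1639 
yaw y,x [5.120107   5.48981168]
c [ 0.53932738 -0.26793447  0.121     ] slot [ 0.50944708 -0.27061179  0.121     ]
con+ 0.026 -0.0308 0.0519
con- 0.026 -0.0301 -0.0523
guide- 0.088 -0.0295 -0.0836
guide+ 0.06 -0.0317 0.0753
```

Call:
step_arm(plan=[[0,0,1.5,0.005,0.045,-0.01,0.085],[0,0,1.5,0.005,0.045,-0.01,0.085],[0,0,1.5,0.005,0.045,-0.01,0.085],[0,0,1.5,0.005,0.045,-0.01,0.085],[0,0,1.5,0.005,0.045,-0.01,0.085],[0,0,1.5,0.005,0.045,-0.01,0.085],[0,0,1.8,0.0045,0.045,-0.01,0.085],[0,0,0,0,0,-0.05,0.085],[0,0,0,0,0,-0.05,0.085],[0,0,0,0,0,0,0.085]])

```text
t: 4.2
tcp_pos: [0.5539, 0.0513, 0.2068]
tcp_rot: [-0.003, 0.599, 0.8, -0.002]
force: [0.7, -0.6, 1.1]
opening: 0.0847
grasp_force: 0.0
```

```bash
python3 - <<'E'
from cell import read_state, optics
from h import *
f=optics.grab_frame("wrist");np.savez("pics/w3.npz",**f)
s=read_state();print(s["t"],s["tcp_pos"],s["tcp_rot"],s["force"])
cv2.imwrite("pics/w3.png",f["pixels"])
for X in [(.556,.0515,.142),(.5284,.1455,.1585),(.5836,-.0425,.1585)]:print(proj(f,X))
E
```

```text
4.25 [0.55546116 0.05103966 0.20945592] [-7.67658660e-04  5.99556112e-01  8.00332185e-01 -5.22517446e-04] [-0.1580185   0.07765383  0.68667506]
[320.31442944 213.39473731]
[320.38405948  64.98256453]
[320.17556456 338.71455176]
```

View pics/w3.png

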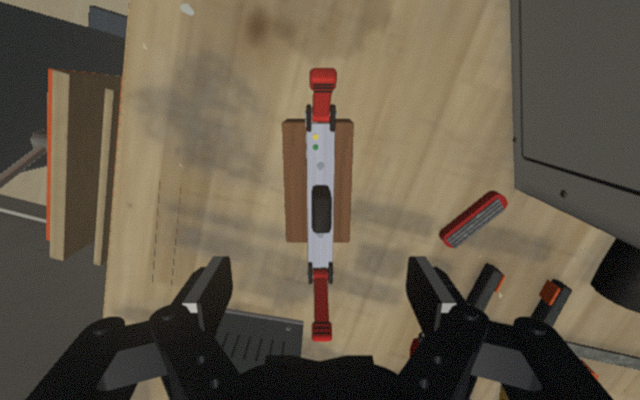

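The handle's top face is at about (321,211), within 2 mm of the prediction. The levers are open and symmetric. I'll descend and grip.

Call:
step_arm(plan=[[0,0,0,0.001,0.001,-0.025,0.085],[0,0,0,0,0,-0.025,0.085],[0,0,0,0,0,-0.02,0.085],[0,0,0,0,0,-0.015,0.085],[0,0,0,0,0,-0.009,0.085],[0,0,0,0,0,0,0.085],[0,0,0,0,0,0,0.04],[0,0,0,0,0,0,0.02],[0,0,0,0,0,0,0.005],[0,0,0,0,0,0,0.005],[0,0,0,0,0,0,0.005],[0,0,0,0,0,0,0.005],[0,0,0,0,0,0,0.005]], force=50)

```text
t: 5.88
tcp_pos: [0.5561, 0.0508, 0.1156]
tcp_rot: [-0.001, 0.6, 0.8, -0.001]
force: [-5.9, -1.5, 8.2]
opening: 0.0134
grasp_force: 48.5
```

Call:
step_arm(plan=[[0,0,0,0,0,0.004,0.005],[0,0,0,0,0,0.008,0.005],[0,0,0,0,0,0.012,0.005],[0,0,0,0,0,0.016,0.005],[0,0,0,0,0,0.02,0.005],[0,0,0,0,0,0.025,0.005],[0,0,0,0,0,0.025,0.005],[0,0,0,0,0,0.025,0.005],[0,0,0,0,0,0.005,0.005],[0,0,0,0,0,0,0.005],[0,0,0,0,0,0,0.005]])

```text
t: 7.25
tcp_pos: [0.5568, 0.0511, 0.2544]
tcp_rot: [-0.0, 0.6, 0.8, -0.0]
force: [-0.3, 0.1, -4.0]
opening: 0.0133
grasp_force: 49.4
```

```bash
python3 - <<'E'
from cell import read_state, optics
from h import *
s=read_state();print(s["t"],s["tcp_pos"],s["tcp_rot"],s["force"],s["moment"])
ims=[]
for n in("wrist","scene"):
    f=optics.grab_frame(n);np.savez(f"pics/{n}4.npz",**f);im=f["pixels"]
    if n=="wrist": ims.append(cv2.resize(im[40:380,220:420],None,fx=1.7,fy=1.7))
    else: ims.append(cv2.resize(im[100:300,240:460],None,fx=2,fy=2,interpolation=cv2.INTER_CUBIC))
H=max(i.shape[0] for i in ims)
cv2.imwrite("pics/p4.png",np.hstack([cv2.copyMakeBorder(i,0,H-i.shape[0],0,0,0) for i in ims]))
E
```

```text
7.25 [0.55680082 0.05110613 0.25444135] [-4.40983494e-04  6.00127878e-01  7.99903892e-01 -3.16117496e-04] [-0.29797725  0.13758665 -4.00183843] [0.0081607  0.01618234 0.00699883]
```

View pics/p4.png

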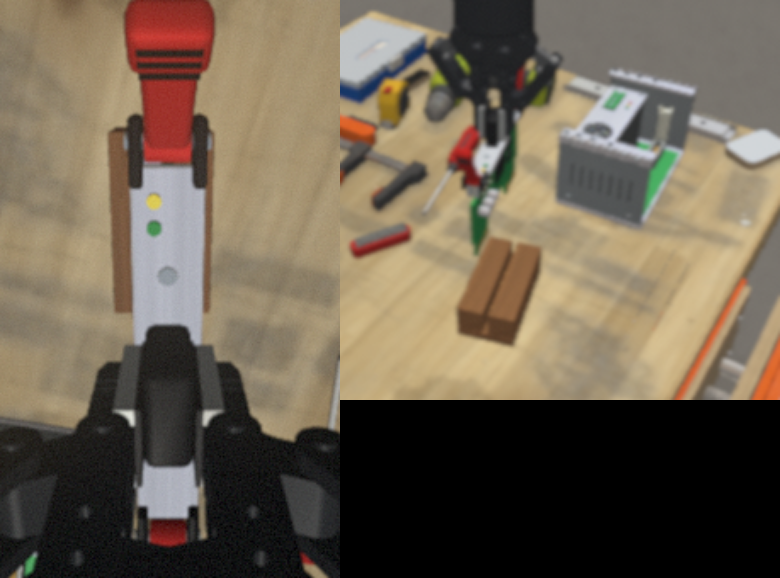

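The card hangs straight in the fingers, clear of the block. The +y lever hinge is at crop (168,143) and the handle spans crop rows 325–467.

```bash
python3 - <<'E'
from h import *
f=np.load("pics/wrist4.npz")
T=np.array([.5568,.0511]);a=np.radians(16.3);ex=np.array([np.cos(a),np.sin(a)]);ey=np.array([-np.sin(a),np.cos(a)])
def C(x,y,z):return np.r_[T+ex*x+ey*y,z+.1505]
def cr(p):return ((p-[220,40])*1.7).round(1)
for n,p in dict(pivR=(12,70,98),pivL=(-12,70,98),htopF=(0,15,130),htopB=(0,-15,130),hbaseF=(0,15,97),stripend=(0,63,97),striplow=(11,-30,97),striplow2=(-11,-30,97)).items(): print(n,cr(proj(f,C(*np.array(p)/1e3))))
for u,v,z in [(168,143,.098),(171,448,.130)]:
  X=onz(f,u/1.7+220,v/1.7+40,.1505+z)[:2]-T; print(X@ex,X@ey)
f=np.load("pics/top0.npz")
E
```

```text
pivR [205.7 136.5]
pivL [119.1 136.6]
htopF [162.  370.6]
htopB [162.6 468.5]
hbaseF [163.3 317.1]
stripend [162.6 161.7]
striplow [196.3 438.4]
striplow2 [131.6 438.4]
0.0015401992536561333 0.06825152564709669
0.00227060136066954 -0.008352484559758008
```

Call:
step_arm(plan=[[0,0,-0.6,-0.002,-0.018,0.002,0.005],[0,0,-1.2,-0.006,-0.036,0,0.005],[0,0,-1.3,-0.006,-0.036,0,0.005],[0,0,-1.3,-0.006,-0.036,0,0.005],[0,0,-1.3,-0.006,-0.036,0,0.005],[0,0,-1.3,-0.006,-0.036,0,0.005],[0,0,-1.3,-0.006,-0.036,0,0.005],[0,0,-1.3,-0.006,-0.036,0,0.005],[0,0,-1.0,-0.004,-0.036,0,0.005],[0,0,-0.5,-0.001,-0.015,0,0.005],[0,0,0,0,0,0,0.005],[0,0,0,0,0,0,0.005]])

```text
t: 8.85
tcp_pos: [0.5081, -0.2691, 0.2572]
tcp_rot: [-0.0, 0.674, 0.738, 0.0]
force: [0.4, -0.5, -3.8]
opening: 0.0131
grasp_force: 49.3
```

```bash
python3 - <<'E'
from cell import read_state, optics
from h import *
s=read_state();print(s["t"],s["tcp_pos"].round(4),s["tcp_rot"].round(4),s["force"].round(2),s["moment"].round(3))
w=s["tcp_rot"];print("yaw",2*np.degrees(np.arctan2(w[2],w[1]))-90)
f=optics.grab_frame("wrist");np.savez("pics/w5.npz",**f)
g=optics.grab_frame("top");np.savez("pics/t5.npz",**g)
a=cv2.resize(f["pixels"][0:300,180:460],None,fx=2,fy=2,interpolation=cv2.INTER_CUBIC)
b=cv2.resize(g["pixels"][170:250,360:450],None,fx=2.4,fy=2.4,interpolation=cv2.INTER_CUBIC)
cv2.imwrite("pics/p5.png",np.hstack([a,cv2.copyMakeBorder(b,0,600-b.shape[0],0,0,0)]))
E
```

```text
8.85 [ 0.5081 -0.2691  0.2572] [-2.000e-04  6.744e-01  7.383e-01  1.000e-04] [ 0.35 -0.47 -3.8 ] [-0.005  0.057  0.012]
yaw 5.180434694220622
```

View pics/p5.png

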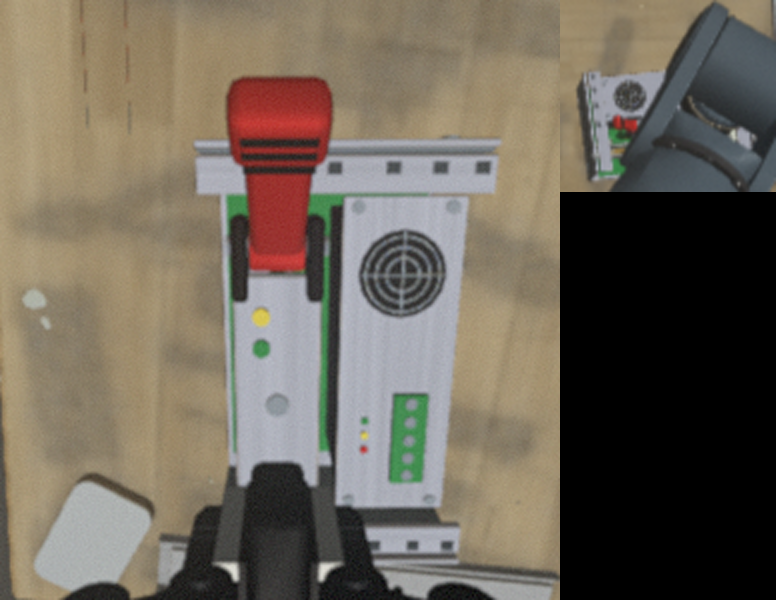

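The picture shows the card above its slot, with the rail's inner edge at crop row 193 from column 197 to 496, and the hinge centre at column 277.

```bash
python3 - <<'E'
from h import *
f=np.load("pics/w5.npz")
P=lambda u,v,z:onz(f,(u+.5)/2+180-.5,(v+.5)/2-.5,z)
T=np.r_[.5081,-.2691,0];a=np.radians(5.2);ex=np.array([np.cos(a),np.sin(a),0]);ey=np.array([-np.sin(a),np.cos(a),0])
z0=.1505+.2572-.2544; print("z0",z0)
pr=lambda n,X:print(n,((X-T)@ex*1e3).round(1),((X-T)@ey*1e3).round(1))
A=P(197,193,.121);B=P(496,193,.121);pr("railA",A);pr("railB",B);pr("slot from rail",(A+B)/2-.03*ex-.082*ey)
pr("hub",P(277,270,z0+.098));pr("strip end",P(279,275,z0+.097));pr("strip mid",P(279,400,z0+.097))
pr("slotw2",np.r_[.5094,-.2706,0])
E
```

```text
z0 0.15329999999999994
railA -33.6 80.1
railB 95.4 80.0
slot from rail 0.9 -1.9
hub 1.2 63.6
strip end 1.7 62.3
strip mid 1.7 30.3
slotw2 1.2 -1.6
```

Call:
step_arm(plan=[[0,0,0,-0.0003,-0.001,-0.012,0.005],[0,0,0,0,0,-0.02,0.005],[0,0,0,0,0,-0.02,0.005],[0,0,0,0,0,-0.015,0.005],[0,0,0,0,0,-0.008,0.005],[0,0,0,0,0,-0.005,0.005],[0,0,0,0,0,-0.005,0.005],[0,0,0,0,0,-0.003,0.005],[0,0,0,0,0,0,0.005],[0,0,0,0,0,0,0.005]])

```text
t: 10.2
tcp_pos: [0.5078, -0.2709, 0.1694]
tcp_rot: [0.0, 0.675, 0.738, 0.0]
force: [-0.7, 0.6, -4.5]
opening: 0.0129
grasp_force: 49.2
```

Free of contact at the mouth. Going on slowly.

Call:
step_arm(plan=[[0,0,0,0,0,-0.004,0.005],[0,0,0,0,0,-0.004,0.005],[0,0,0,0,0,-0.004,0.005],[0,0,0,0,0,-0.002,0.005],[0,0,0,0,0,0,0.005]])

```text
t: 10.82
tcp_pos: [0.5078, -0.2709, 0.1551]
tcp_rot: [-0.0, 0.675, 0.738, -0.0]
force: [1.1, -0.5, -4.8]
opening: 0.0135
grasp_force: 49.3
```

Call:
step_arm(plan=[[0,0,0,0,0,-0.004,0.005],[0,0,0,0,0,-0.004,0.005],[0,0,0,0,0,-0.004,0.005],[0,0,0,0,0,-0.002,0.005],[0,0,0,0,0,0,0.005]])

```text
t: 11.45
tcp_pos: [0.5078, -0.2709, 0.1411]
tcp_rot: [-0.0, 0.675, 0.738, 0.0]
force: [1.6, -0.3, -5.2]
opening: 0.0128
grasp_force: 49.3
```

```bash
python3 -c "
from cell import read_state
s=read_state();print(s['force'],s['moment'],s['tcp_pos'])"
```

```text
[ 1.64458979 -0.27261752 -5.16374167] [ 0.01452242 -0.42575459  0.12797566] [ 0.50775172 -0.27091647  0.14111285]
```

Call:
step_arm(plan=[[0,0,0,0.0006,0,-0.002,0.005],[0,0,0,0,0,-0.003,0.005],[0,0,0,0,0,-0.003,0.005],[0,0,0,0,0,-0.001,0.005],[0,0,0,0,0,0,0.005]])

```text
t: 12.08
tcp_pos: [0.5083, -0.2709, 0.1322]
tcp_rot: [-0.0, 0.675, 0.738, -0.0]
force: [0.1, 0.5, -3.4]
opening: 0.013
grasp_force: 49.3
```

```bash
python3 -c "
from cell import read_state
s=read_state();print(s['force'],s['moment'],s['tcp_pos'])"
```

```text
[ 0.12180695  0.45048653 -3.41314206] [-0.0283632  -0.0195695   0.01023705] [ 0.50825848 -0.27086365  0.13216412]
```

Call:
step_arm(plan=[[0,0,0,0,0,-0.0015,0.005],[0,0,0,0,0,-0.0015,0.005],[0,0,0,0,0,-0.001,0.005],[0,0,0,0,0,-0.0005,0.005],[0,0,0,0,0,0,0.005]])

```text
t: 12.7
tcp_pos: [0.5084, -0.2709, 0.1278]
tcp_rot: [-0.0, 0.675, 0.738, 0.0]
force: [0.6, -0.0, -4.7]
opening: 0.0129
grasp_force: 49.3
```

Call:
step_arm(plan=[[0,0,0,0,0,-0.0005,0.005],[0,0,0,0,0,-0.0005,0.005],[0,0,0,0,0,0,0.005]])

```text
t: 13.08
tcp_pos: [0.5083, -0.2709, 0.1268]
tcp_rot: [-0.0, 0.675, 0.738, -0.0]
force: [0.4, 0.1, -3.6]
opening: 0.013
grasp_force: 49.3
```

Call:
step_arm(plan=[[0,0,0,0,0,-0.0005,0.005],[0,0,0,0,0,0,0.005]])

```text
t: 13.32
tcp_pos: [0.5084, -0.2709, 0.1263]
tcp_rot: [-0.0, 0.675, 0.738, -0.0]
force: [-0.0, 0.7, -4.1]
opening: 0.0133
grasp_force: 49.3
```

Call:
step_arm(plan=[[0,0,0,0,0,-0.0005,0.005],[0,0,0,0,0,0,0.005]])

```text
t: 13.58
tcp_pos: [0.5084, -0.2709, 0.1258]
tcp_rot: [-0.0, 0.675, 0.738, -0.0]
force: [-0.1, -0.1, -3.3]
opening: 0.0134
grasp_force: 49.3
```

Call:
step_arm(plan=[[0,0,0,0,0,-0.0004,0.005],[0,0,0,0,0,0,0.005]])

```text
t: 13.82
tcp_pos: [0.5083, -0.2709, 0.1253]
tcp_rot: [-0.0, 0.675, 0.738, 0.0]
force: [0.6, 0.2, -3.3]
opening: 0.013
grasp_force: 49.3
```

Call:
step_arm(plan=[[0,0,0,0,0,-0.0004,0.005],[0,0,0,0,0,0,0.005]])

```text
t: 14.08
tcp_pos: [0.5084, -0.2709, 0.125]
tcp_rot: [-0.0, 0.675, 0.738, -0.0]
force: [-0.1, -0.4, -4.9]
opening: 0.0131
grasp_force: 49.3
```

Call:
step_arm(plan=[[0,0,0,0,0,-0.0004,0.005],[0,0,0,0,0,0,0.005]])

```text
t: 14.32
tcp_pos: [0.5085, -0.2709, 0.1249]
tcp_rot: [0.0, 0.675, 0.738, 0.0]
force: [-1.5, 1.8, 0.1]
opening: 0.0133
grasp_force: 49.8
```

Contact felt: the weight is carried, at about 7 mm above home. Letting go.

Call:
step_arm(plan=[[0,0,0,0,0,0,0.018],[0,0,0,0,0,0,0.03],[0,0,0,0,0,0,0.045],[0,0,0,0,0,0,0.045],[0,0,0,0,0,0,0.045],[0,0,0,0,0,0.02,0.045],[0,0,0,0,0,0.04,0.045],[0,0,0,0,0,0.04,0.045],[0,0,0,0,0,0.02,0.045],[0,0,0,0,0,0,0.045],[0,0,0,0,0,0,0.045]])

```text
t: 15.7
tcp_pos: [0.508, -0.2707, 0.2434]
tcp_rot: [-0.001, 0.675, 0.738, -0.0]
force: [-0.7, -0.0, -0.1]
opening: 0.0449
grasp_force: 0.0
```

```bash
python3 - <<'E'
from cell import read_state, optics
from h import *
s=read_state();print(s["t"],s["tcp_pos"].round(4),s["force"].round(2))
f=optics.grab_frame("wrist");np.savez("pics/w6.npz",**f);cv2.imwrite("pics/w6.png",f["pixels"][:,120:520])
E
```

```text
15.7 [ 0.508  -0.2707  0.2434] [-0.75 -0.02 -0.09]
```

View pics/w6.png

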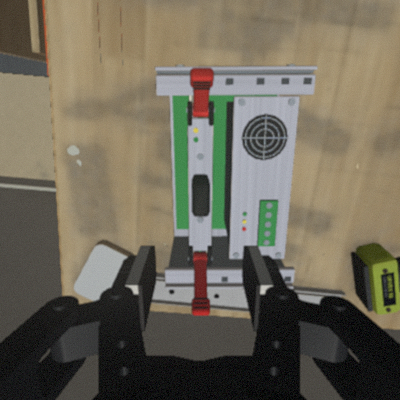

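The card stands upright and free in the slot, levers open with tips at about (202,70) and (201,310). Next I shut the fingers, move outside the +y lever and descend beside its tip.

Call:
step_arm(plan=[[0,0,0,-0.0015,0.02,0,0.0],[0,0,0,-0.003,0.03,0,0.0],[0,0,0,-0.003,0.03,0,0.0],[0,0,0,-0.0025,0.03,0,0.0],[0,0,0,-0.001,0.0115,0,0.0],[0,0,0,0,0,-0.02,0.0],[0,0,0,0,0,-0.03,0.0],[0,0,0,0,0,-0.025,0.0],[0,0,0,0,0,-0.0075,0.0],[0,0,0,0,0,0,0.0],[0,0,0,0,0,0,0.0]])

```text
t: 17.12
tcp_pos: [0.4978, -0.1496, 0.163]
tcp_rot: [0.001, 0.675, 0.738, 0.0]
force: [-0.0, -0.7, -0.3]
opening: -0.0004
grasp_force: 0.0
```

```bash
cat > k.py <<'E'
from cell import read_state
import numpy as np
s=read_state();a=np.radians(5.2);ey=np.array([-np.sin(a),np.cos(a)]);ex=np.array([ey[1],-ey[0]])
d=s["tcp_pos"][:2]-[.5084,-.2709]
print("t",round(s["t"],2),"card x,y mm",(d@ex*1e3).round(2),(d@ey*1e3).round(2),"z-21",(s["tcp_pos"][2]*1e3-21).round(2),"F",s["force"].round(1))
E
python3 k.py
```

```text
t 17.12 card x,y mm 0.48 121.76 z-21 142.02 F [-0.  -0.7 -0.3]
```

Call:
step_arm(plan=[[0,0,0,0.0004,-0.0046,0,0],[0,0,0,0.0004,-0.0046,0,0],[0,0,0,0.0004,-0.0046,0.001,0],[0,0,0,0.0004,-0.0046,0.001,0],[0,0,0,0.0004,-0.0046,0.001,0],[0,0,0,0.0004,-0.0046,0.001,0],[0,0,0,0.0004,-0.0046,0,0],[0,0,0,0.0004,-0.0046,0,0],[0,0,0,0.0004,-0.0042,0,0],[0,0,0,0.0004,-0.0042,0,0],[0,0,0,0,0,0,0]])

```text
t: 18.5
tcp_pos: [0.5013, -0.195, 0.166]
tcp_rot: [0.0, 0.675, 0.738, -0.0]
force: [0.2, 0.0, 0.8]
opening: 0.0001
grasp_force: 0.4
```

```bash
python3 k.py
```

```text
t 18.5 card x,y mm -0.19 76.2 z-21 144.97 F [0.2 0.  0.8]
```

```bash
cat > lev.py <<'E'
from cell import optics
from h import *
f=optics.grab_frame("wrist")
for c in red(f,(230,0,420,400)): print(c)
a=np.radians(5.2);ey=np.array([-np.sin(a),np.cos(a)])
for th in np.radians([0,20,40,50,60,70,80]):
    al=np.pi/6-th;X=np.r_[np.array([.5084,-.2709])+ey*(.07+.056*np.sin(al)),.021+.098+.056*np.cos(al)]
    print(th.round(2),proj(f,X).round(0))
E
python3 lev.py
```

```text
([311, 227, 18, 16, 240], [319.6, 234.4])
0.0 [316. 221.]
0.35 [316. 261.]
0.7 [316. 294.]
0.87 [317. 306.]
1.05 [317. 314.]
1.22 [317. 319.]
1.4 [317. 320.]
```

Call:
step_arm(plan=[[0,0,0,0.0003,-0.004,-0.0005,0],[0,0,0,0.0003,-0.004,-0.0007,0]])

```text
t: 18.8
tcp_pos: [0.502, -0.2027, 0.1649]
tcp_rot: [-0.0, 0.675, 0.738, 0.0]
force: [-0.4, 3.3, 2.4]
opening: 0.0001
grasp_force: 1.7
```

```bash
python3 k.py; python3 lev.py|head -3
```

```text
t 18.8 card x,y mm -0.17 68.45 z-21 143.91 F [-0.4  3.3  2.4]
([310, 218, 20, 25, 419], [320.0, 229.6])
0.0 [316. 208.]
0.35 [316. 248.]
```

Call:
step_arm(plan=[[0,0,0,0.0002,-0.002,-0.0006,0],[0,0,0,0.0002,-0.002,-0.0007,0],[0,0,0,0.0002,-0.002,-0.0008,0],[0,0,0,0.0002,-0.002,-0.0009,0]])

```text
t: 19.35
tcp_pos: [0.5028, -0.2107, 0.1619]
tcp_rot: [0.0, 0.675, 0.738, 0.0]
force: [-0.4, 2.5, 2.9]
opening: -0.0
grasp_force: 2.0
```

```bash
python3 k.py
```

```text
t 19.35 card x,y mm -0.12 60.43 z-21 140.86 F [-0.4  2.5  2.9]
```

Call:
step_arm(plan=[[0,0,0,0.0001,-0.0015,-0.0009,0],[0,0,0,0.0001,-0.0015,-0.0011,0],[0,0,0,0.0001,-0.0015,-0.0012,0]])

```text
t: 19.73
tcp_pos: [0.5034, -0.215, 0.1594]
tcp_rot: [0.0, 0.675, 0.738, 0.0]
force: [-1.7, 6.0, 11.8]
opening: 0.0
grasp_force: 6.1
```

```bash
python3 k.py
```

```text
t 19.73 card x,y mm 0.07 56.11 z-21 138.37 F [-1.7  6.  11.8]
```

Call:
step_arm(plan=[[0,0,0,0.0001,-0.001,-0.001,0],[0,0,0,0.0001,-0.001,-0.001,0],[0,0,0,0.0001,-0.001,-0.0012,0]])

```text
t: 20.1
tcp_pos: [0.5038, -0.2181, 0.1566]
tcp_rot: [0.001, 0.675, 0.738, 0.0]
force: [-2.6, 5.6, 15.0]
opening: 0.0001
grasp_force: 6.6
```

```bash
python3 k.py
```

```text
t 20.1 card x,y mm 0.23 53.01 z-21 135.61 F [-2.6  5.6 15. ]
```

Call:
step_arm(plan=[[0,0,0,0,0.002,0.015,0],[0,0,0,0,0,0.03,0],[0,0,0,0.0015,-0.018,0.03,0],[0,0,0,0.0035,-0.038,0,0],[0,0,0,0.0035,-0.04,0,0],[0,0,0,0.0035,-0.04,0,0],[0,0,0,0.003,-0.03,0,0],[0,0,0,0.001,-0.01,-0.02,0],[0,0,0,0,0,-0.03,0],[0,0,0,0,0,-0.0187,0],[0,0,0,0,0,0,0],[0,0,0,0,0,0,0]])

```text
t: 21.6
tcp_pos: [0.5198, -0.3921, 0.1627]
tcp_rot: [0.001, 0.675, 0.738, 0.0]
force: [0.6, 0.2, -0.6]
opening: -0.0001
grasp_force: 0.0
```

```bash
python3 k.py
```

```text
t 21.6 card x,y mm 0.38 -121.74 z-21 141.73 F [ 0.6  0.2 -0.6]
```

Call:
step_arm(plan=[[0,0,0,-0.0005,0.0046,0,0],[0,0,0,-0.0004,0.0046,0,0],[0,0,0,-0.0004,0.0046,0.001,0],[0,0,0,-0.0004,0.0046,0.001,0],[0,0,0,-0.0004,0.0046,0.001,0],[0,0,0,-0.0004,0.0046,0.001,0],[0,0,0,-0.0004,0.0046,0,0],[0,0,0,-0.0004,0.0046,0,0],[0,0,0,-0.0004,0.0042,-0.0003,0],[0,0,0,-0.0004,0.0042,-0.0003,0],[0,0,0,-0.0003,0.004,-0.0005,0],[0,0,0,-0.0003,0.004,-0.0008,0]])

```text
t: 23.1
tcp_pos: [0.5145, -0.3389, 0.1635]
tcp_rot: [0.0, 0.675, 0.738, -0.0]
force: [0.2, -7.3, -1.9]
opening: -0.0004
grasp_force: 2.8
```

```bash
python3 k.py
```

```text
t 23.1 card x,y mm -0.09 -68.26 z-21 142.54 F [ 0.2 -7.3 -1.9]
```

Call:
step_arm(plan=[[0,0,0,-0.0002,0.002,-0.0006,0],[0,0,0,-0.0002,0.002,-0.0007,0]])

```text
t: 23.35
tcp_pos: [0.5142, -0.3356, 0.1623]
tcp_rot: [0.001, 0.675, 0.738, -0.001]
force: [0.3, -11.1, -2.1]
opening: -0.0002
grasp_force: 4.6
```

```bash
python3 k.py
```

```text
t 23.35 card x,y mm -0.13 -64.97 z-21 141.26 F [  0.3 -11.1  -2.1]
```

The force is nearly horizontal here, unlike on the other lever, so I'll use the last picture to check it.

```bash
python3 - <<'E'
from cell import optics
from h import *
F={n:optics.grab_frame(n) for n in("wrist","scene","top")}
for n in F: np.savez(f"pics/{n}9.npz",**F[n])
a=cv2.resize(F["wrist"]["pixels"][60:400,190:450],(458,600))
b=cv2.resize(F["scene"]["pixels"][110:220,330:445],(340,325),interpolation=cv2.INTER_CUBIC)
c=cv2.resize(F["top"]["pixels"][180:255,360:453],(340,275),interpolation=cv2.INTER_CUBIC)
cv2.imwrite("pics/p9.png",np.hstack([a,np.vstack([b,c])]))
E
```

```text
(no output)
```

View pics/p9.png

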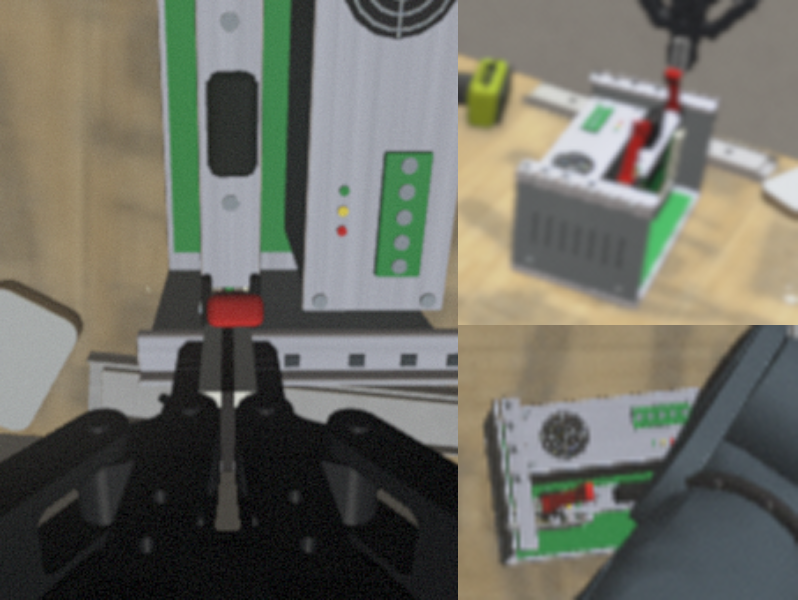

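The wrist crop shows the right lever's red tip just ahead of the fingers at (235,310). The scene crop shows it still near upright and the left lever lying inward. I'll work out its angle.

```bash
python3 - <<'E'
from h import *
f=np.load("pics/wrist9.npz"); 
for c in red(f,(250,180,400,300)): print(c)
a=np.radians(5.2);ey=np.array([-np.sin(a),np.cos(a)])
for z0 in(.021,):
  for th in np.radians([0,20,30,40,50,60]):
    al=np.pi/6-th
    o=[]
    for s,n in((56,4),(56,-4),(40,-4)):
      y=70+s*np.sin(al)+n*np.cos(al);z=98+s*np.cos(al)-n*np.sin(al)
      o.append(proj(f,np.r_[np.array([.5084,-.2709])-ey*y/1e3,z0+z/1e3]).round(0).tolist())
    print(th.round(2),o)
E
```

```text
([382, 189, 4, 4, 14], [383.7, 190.5])
([307, 227, 33, 19, 535], [323.1, 235.9])
0.0 [[317.0, 320.0], [316.0, 314.0], [317.0, 286.0]]
0.35 [[316.0, 302.0], [316.0, 291.0], [316.0, 269.0]]
0.52 [[316.0, 288.0], [316.0, 274.0], [316.0, 257.0]]
0.7 [[316.0, 270.0], [316.0, 255.0], [316.0, 244.0]]
0.87 [[316.0, 251.0], [316.0, 234.0], [316.0, 231.0]]
1.05 [[316.0, 231.0], [316.0, 214.0], [316.0, 218.0]]
```

The tip sits at about 0.9 rad, where it should be and where the toe begins to pull. I'll continue with a steeper path.

Call:
step_arm(plan=[[0,0,0,-0.0002,0.0015,-0.0011,0],[0,0,0,-0.0001,0.0015,-0.0012,0]])

```text
t: 23.75
tcp_pos: [0.5141, -0.3332, 0.1607]
tcp_rot: [0.001, 0.675, 0.738, -0.001]
force: [-1.1, -10.4, 4.2]
opening: -0.0004
grasp_force: 5.6
```

```bash
python3 k.py
```

```text
t 23.75 card x,y mm 0.03 -62.61 z-21 139.72 F [ -1.1 -10.4   4.2]
```

Call:
step_arm(plan=[[0,0,0,-0.0001,0.0014,-0.001,0],[0,0,0,-0.0001,0.0014,-0.001,0],[0,0,0,-0.0001,0.0013,-0.001,0]])

```text
t: 24.12
tcp_pos: [0.5138, -0.3292, 0.1579]
tcp_rot: [0.002, 0.675, 0.738, -0.001]
force: [-0.8, -11.4, 3.8]
opening: 0.0
grasp_force: 5.7
```

```bash
python3 k.py
```

```text
t 24.12 card x,y mm 0.11 -58.56 z-21 136.87 F [ -0.8 -11.4   3.8]
```

Call:
step_arm(plan=[[0,0,0,-0.0001,0.0013,-0.0011,0],[0,0,0,-0.0001,0.0013,-0.0012,0],[0,0,0,-0.0001,0.0012,-0.0012,0]])

```text
t: 24.5
tcp_pos: [0.5136, -0.3254, 0.1545]
tcp_rot: [0.001, 0.675, 0.738, -0.001]
force: [-0.4, -9.8, 5.3]
opening: 0.0002
grasp_force: 5.7
```

```bash
python3 k.py
```

```text
t 24.5 card x,y mm 0.2 -54.71 z-21 133.47 F [-0.4 -9.8  5.3]
```

Call:
step_arm(plan=[[0,0,0,-0.0001,0.001,-0.0011,0],[0,0,0,-0.0001,0.001,-0.0011,0],[0,0,0,-0.0001,0.001,-0.0012,0]])

```text
t: 24.88
tcp_pos: [0.5134, -0.3223, 0.1513]
tcp_rot: [0.002, 0.675, 0.738, -0.001]
force: [-1.1, -9.9, 7.2]
opening: 0.0003
grasp_force: 5.7
```

```bash
python3 k.py
```

```text
t 24.88 card x,y mm 0.27 -51.67 z-21 130.27 F [-1.1 -9.9  7.2]
```

Call:
step_arm(plan=[[0,0,0,-0.0001,0.0008,-0.001,0],[0,0,0,-0.0001,0.0008,-0.001,0]])

```text
t: 25.12
tcp_pos: [0.5132, -0.3207, 0.1493]
tcp_rot: [0.002, 0.675, 0.738, -0.001]
force: [-1.1, -9.3, 6.4]
opening: -0.0004
grasp_force: 5.7
```

```bash
python3 k.py
```

```text
t 25.12 card x,y mm 0.24 -49.99 z-21 128.31 F [-1.1 -9.3  6.4]
```

Call:
step_arm(plan=[[0,0,0,-0.0001,0.0008,-0.001,0],[0,0,0,-0.0001,0.0007,-0.001,0]])

```text
t: 25.38
tcp_pos: [0.5129, -0.3191, 0.1473]
tcp_rot: [0.001, 0.675, 0.738, -0.001]
force: [-0.7, -9.2, 6.6]
opening: 0.0003
grasp_force: 5.7
```

Call:
step_arm(plan=[[0,0,0,-0.0001,0.0005,-0.0007,0],[0,0,0,0,0.0004,-0.0006,0]])

```text
t: 25.62
tcp_pos: [0.5128, -0.3182, 0.146]
tcp_rot: [0.001, 0.675, 0.738, -0.001]
force: [-1.7, -9.2, 8.0]
opening: 0.0002
grasp_force: 5.6
```

```bash
python3 k.py
```

```text
t 25.62 card x,y mm 0.13 -47.54 z-21 125.02 F [-1.7 -9.2  8. ]
```

Call:
step_arm(plan=[[0,0,0,0,0.0004,-0.0006,0],[0,0,0,0,0.0004,-0.0006,0]])

```text
t: 25.88
tcp_pos: [0.5128, -0.3174, 0.1448]
tcp_rot: [0.001, 0.675, 0.738, -0.001]
force: [-2.0, -8.8, 7.7]
opening: 0.0003
grasp_force: 5.6
```

Call:
step_arm(plan=[[0,0,0,0,0.0003,-0.0005,0],[0,0,0,0,0.0003,-0.0004,0]])

```text
t: 26.12
tcp_pos: [0.5129, -0.317, 0.1442]
tcp_rot: [0.002, 0.675, 0.738, -0.001]
force: [-2.8, -10.3, 10.9]
opening: 0.0003
grasp_force: 7.1
```

Call:
step_arm(plan=[[0,0,0,0,0.0003,-0.0004,0],[0,0,0,0,0.0002,-0.0003,0]])

```text
t: 26.38
tcp_pos: [0.5135, -0.317, 0.144]
tcp_rot: [0.003, 0.675, 0.738, -0.0]
force: [1.3, -11.1, 10.9]
opening: -0.0002
grasp_force: 7.8
```

The right lever is at its stop. Back to the left one.

Call:
step_arm(plan=[[0,0,0,0,-0.002,0.015,0],[0,0,0,0,0,0.03,0],[0,0,0,-0.0016,0.018,0.025,0],[0,0,0,-0.004,0.042,0,0],[0,0,0,-0.004,0.04,0,0],[0,0,0,-0.0006,0.0086,-0.02,0],[0,0,0,0,0,-0.025,0],[0,0,0,0,0,-0.008,0],[0,0,0,0,0,0,0],[0,0,0,0,0,0,0]])

```text
t: 27.62
tcp_pos: [0.5027, -0.2087, 0.1601]
tcp_rot: [0.0, 0.675, 0.738, 0.0]
force: [-0.2, -0.1, 1.3]
opening: -0.0003
grasp_force: 0.0
```

```bash
python3 k.py
```

```text
t 27.62 card x,y mm -0.05 62.44 z-21 139.1 F [-0.2 -0.1  1.3]
```

Call:
step_arm(plan=[[0,0,0,0.0002,-0.0023,-0.001,0],[0,0,0,0.0002,-0.0023,-0.001,0],[0,0,0,0.0002,-0.0023,-0.001,0],[0,0,0,0.0002,-0.002,-0.001,0],[0,0,0,0.0001,-0.001,-0.001,0]])

```text
t: 28.25
tcp_pos: [0.5034, -0.2185, 0.1544]
tcp_rot: [0.0, 0.675, 0.738, 0.0]
force: [0.3, 1.2, 3.9]
opening: -0.0003
grasp_force: 1.6
```

Call:
step_arm(plan=[[0,0,0,0.0001,-0.001,-0.0011,0],[0,0,0,0.0001,-0.001,-0.0011,0]])

```text
t: 28.5
tcp_pos: [0.5036, -0.2205, 0.1522]
tcp_rot: [0.0, 0.675, 0.738, 0.0]
force: [-0.2, 0.7, 4.4]
opening: 0.0002
grasp_force: 1.6
```

```bash
python3 k.py
```

```text
t 28.5 card x,y mm -0.22 50.59 z-21 131.2 F [-0.2  0.7  4.4]
```

Call:
step_arm(plan=[[0,0,0,0.0001,-0.0008,-0.0012,0],[0,0,0,0.0001,-0.0008,-0.0012,0]])

```text
t: 28.75
tcp_pos: [0.5037, -0.2221, 0.1497]
tcp_rot: [0.0, 0.675, 0.738, 0.0]
force: [0.4, 0.4, 4.1]
opening: 0.0004
grasp_force: 1.7
```

Call:
step_arm(plan=[[0,0,0,0.0001,-0.0006,-0.001,0],[0,0,0,0.0001,-0.0006,-0.001,0]])

```text
t: 29.0
tcp_pos: [0.5039, -0.2232, 0.1478]
tcp_rot: [0.0, 0.675, 0.738, 0.0]
force: [-0.4, 1.5, 6.9]
opening: 0.0
grasp_force: 2.7
```

```bash
python3 k.py
```

```text
t 29.0 card x,y mm -0.14 47.87 z-21 126.78 F [-0.4  1.5  6.9]
```

Call:
step_arm(plan=[[0,0,0,0,-0.0005,-0.0008,0],[0,0,0,0,-0.0005,-0.0008,0]])

```text
t: 29.25
tcp_pos: [0.504, -0.2243, 0.1465]
tcp_rot: [0.0, 0.675, 0.738, 0.0]
force: [-1.4, 1.8, 8.8]
opening: -0.0003
grasp_force: 4.2
```

Call:
step_arm(plan=[[0,0,0,0,-0.0003,-0.0005,0],[0,0,0,0,-0.0003,-0.0005,0]])

```text
t: 29.5
tcp_pos: [0.5041, -0.2249, 0.1456]
tcp_rot: [0.0, 0.675, 0.738, 0.0]
force: [-1.1, 2.8, 9.8]
opening: -0.0005
grasp_force: 4.5
```

Call:
step_arm(plan=[[0,0,0,0,-0.0003,-0.0004,0],[0,0,0,0,-0.0002,-0.0004,0]])

```text
t: 29.75
tcp_pos: [0.5041, -0.2253, 0.1448]
tcp_rot: [0.0, 0.675, 0.738, 0.0]
force: [-1.3, 2.4, 9.8]
opening: -0.0002
grasp_force: 4.6
```

```bash
python3 k.py
```

```text
t 29.75 card x,y mm -0.13 45.76 z-21 123.84 F [-1.3  2.4  9.8]
```

Call:
step_arm(plan=[[0,0,0,0,-0.0003,-0.0005,0],[0,0,0,0,-0.0002,-0.0004,0]])

```text
t: 30.0
tcp_pos: [0.5041, -0.2258, 0.144]
tcp_rot: [0.0, 0.675, 0.738, 0.0]
force: [-1.4, 2.8, 9.9]
opening: -0.0001
grasp_force: 4.7
```

Call:
step_arm(plan=[[0,0,0,0,-0.0003,-0.0005,0],[0,0,0,0,-0.0002,-0.0004,0]])

```text
t: 30.25
tcp_pos: [0.5042, -0.2263, 0.1433]
tcp_rot: [0.0, 0.675, 0.738, 0.0]
force: [-2.1, 4.8, 14.3]
opening: -0.0002
grasp_force: 6.9
```

Call:
step_arm(plan=[[0,0,0,0,-0.0003,-0.0004,0],[0,0,0,0,-0.0002,-0.0004,0]])

```text
t: 30.5
tcp_pos: [0.5043, -0.2265, 0.1429]
tcp_rot: [0.0, 0.675, 0.738, 0.001]
force: [-3.4, 7.8, 18.8]
opening: -0.0003
grasp_force: 9.9
```

The left lever is now at its stop. I'll rise and check both levers from above.

Call:
step_arm(plan=[[0,0,0,0,0,0,0],[0,0,0,0,0.002,0.015,0],[0,0,0,0,0,0.04,0],[0,0,0,0.003,-0.03,0.04,0],[0,0,0,0.002,-0.03,0.04,0],[0,0,0,0.003,-0.04,0,0],[0,0,0,0.003,-0.04,0,0],[0,0,0,0,0,0,0],[0,0,0,0,0,0,0]])

```text
t: 31.62
tcp_pos: [0.5147, -0.3644, 0.2764]
tcp_rot: [-0.0, 0.675, 0.738, 0.0]
force: [0.4, 0.7, 0.0]
opening: 0.0002
grasp_force: 0.0
```

```bash
python3 k.py; python3 - <<'E'
from cell import optics
from h import *
f=optics.grab_frame("wrist")
for c in red(f,(230,0,420,400)): print(c)
a=np.radians(5.2);ey=np.array([-np.sin(a),np.cos(a)])
for sg in(1,-1):
  for th in(1.1,1.2,1.3,1.4):
    al=np.pi/6-th;o=[]
    for s,n in((56,4),(56,-4),(0,4)):
      y=70+s*np.sin(al)+n*np.cos(al);z=98+s*np.cos(al)-n*np.sin(al)
      o.append(proj(f,np.r_[np.array([.5084,-.2709])+sg*ey*y/1e3,.014+z/1e3]).round(1).tolist())
    print(sg,th,"tip up/low, pivot",o)
E
```

```text
t 31.62 card x,y mm -2.23 -93.66 z-21 255.43 F [0.4 0.7 0. ]
([316, 0, 14, 26, 316], [323.4, 12.4])
([316, 28, 18, 18, 230], [324.3, 38.4])
([316, 113, 17, 48, 587], [323.5, 136.4])
1 1.1 tip up/low, pivot [[319.7, 16.3], [319.7, 27.6], [319.6, -11.2]]
1 1.2 tip up/low, pivot [[319.7, 24.4], [319.7, 34.8], [319.6, -11.0]]
1 1.3 tip up/low, pivot [[319.7, 31.9], [319.7, 41.3], [319.6, -10.7]]
1 1.4 tip up/low, pivot [[319.7, 38.6], [319.7, 46.9], [319.6, -10.4]]
-1 1.1 tip up/low, pivot [[319.8, 133.6], [319.8, 124.8], [319.7, 158.6]]
-1 1.2 tip up/low, pivot [[319.8, 127.3], [319.8, 119.2], [319.7, 158.4]]
-1 1.3 tip up/low, pivot [[319.8, 121.5], [319.8, 114.1], [319.7, 158.2]]
-1 1.4 tip up/low, pivot [[319.8, 116.2], [319.8, 109.5], [319.7, 158.0]]
```

Left reads about 1.39 and right about 1.33. I'll press the right one once more.

Call:
step_arm(plan=[[0,0,0,-0.0017,0.023,-0.02,0],[0,0,0,0,0.023,-0.03,0],[0,0,0,0,0,-0.035,0],[0,0,0,0,0,-0.03,0],[0,0,0,0,0,-0.011,0],[0,0,0,0,0,0,0],[0,0,0,0,0,0,0]])

```text
t: 32.55
tcp_pos: [0.5137, -0.3191, 0.1521]
tcp_rot: [0.001, 0.675, 0.738, 0.0]
force: [-0.3, -0.2, -0.1]
opening: 0.0004
grasp_force: 0.0
```

```bash
python3 k.py
```

```text
t 32.55 card x,y mm 0.94 -48.44 z-21 131.07 F [-0.3 -0.2 -0.1]
```

Call:
step_arm(plan=[[0,0,0,-0.0005,0.0006,-0.002,0],[0,0,0,-0.0003,0.0006,-0.002,0],[0,0,0,0,0.0005,-0.0015,0],[0,0,0,0,0.0003,-0.0008,0]])

```text
t: 33.05
tcp_pos: [0.5126, -0.3171, 0.1448]
tcp_rot: [0.0, 0.675, 0.738, -0.0]
force: [-0.8, -1.0, 6.0]
opening: 0.0
grasp_force: 2.8
```

Call:
step_arm(plan=[[0,0,0,0,0.0003,-0.0008,0],[0,0,0,0,0.0003,-0.0006,0]])

```text
t: 33.3
tcp_pos: [0.5127, -0.3168, 0.144]
tcp_rot: [0.001, 0.675, 0.738, -0.0]
force: [-2.6, -1.8, 8.5]
opening: -0.0002
grasp_force: 3.8
```

Call:
step_arm(plan=[[0,0,0,0,0.0003,-0.0006,0],[0,0,0,0,0.0003,-0.0005,0]])

```text
t: 33.55
tcp_pos: [0.513, -0.3166, 0.1436]
tcp_rot: [0.002, 0.675, 0.738, -0.0]
force: [-4.2, -2.1, 14.4]
opening: 0.0003
grasp_force: 6.2
```

Call:
step_arm(plan=[[0,0,0,0,0.0003,-0.0006,0],[0,0,0,0,0.0002,-0.0004,0]])

```text
t: 33.8
tcp_pos: [0.5131, -0.3165, 0.1433]
tcp_rot: [0.002, 0.675, 0.738, -0.0]
force: [-4.5, -3.4, 19.9]
opening: -0.0001
grasp_force: 8.3
```

Call:
step_arm(plan=[[0,0,0,0,0.0002,-0.0004,0],[0,0,0,0,0,-0.0003,0]])

```text
t: 34.05
tcp_pos: [0.5135, -0.3166, 0.143]
tcp_rot: [0.003, 0.675, 0.738, -0.0]
force: [-3.1, -3.1, 21.1]
opening: -0.0002
grasp_force: 8.9
```

Call:
step_arm(plan=[[0,0,0,0,-0.001,0.015,0],[0,0,0,0,0,0.04,0],[0,0,0,0,-0.02,0.04,0],[0,0,0,0,-0.02,0.04,0],[0,0,0,0,0.0,0.02,0],[0,0,0,0,0,0,0],[0,0,0,0,0,0,0]])

```text
t: 34.92
tcp_pos: [0.5121, -0.3554, 0.294]
tcp_rot: [-0.001, 0.675, 0.738, -0.0]
force: [0.3, 0.2, -0.5]
opening: 0.0002
grasp_force: 0.0
```

```bash
python3 k.py; python3 - <<'E'
from cell import optics
from h import *
f=optics.grab_frame("wrist")
for c in red(f,(230,0,420,400)): print(c)
im=f["pixels"];g=cv2.cvtColor(im,cv2.COLOR_BGR2GRAY)
a=np.radians(5.2);ey=np.array([-np.sin(a),np.cos(a)])
P=lambda y,z:proj(f,np.r_[np.array([.5084,-.2709])+ey*y/1e3,.014+z/1e3])
for sg in(1,-1):
  for th in(1.2,1.3,1.4):
    al=np.pi/6-th
    print(sg,th,[P(sg*(70+56*np.sin(al)+n*np.cos(al)),98+56*np.cos(al)-n*np.sin(al)).round(1)[1] for n in(4,-4)])
# handle top: dark between levers
u=int(P(0,130)[0])+3;print("handle top rows pred",P(15,130)[1],P(-15,130)[1],"base",P(15,97)[1]);print(u,g[40:125,u-2:u+3].mean(1).astype(int).tolist())
E
```

```text
t 34.92 card x,y mm -4.0 -84.48 z-21 272.96 F [ 0.3  0.2 -0.5]
([318, 6, 15, 37, 443], [325.6, 23.1])
([319, 44, 17, 17, 184], [326.6, 53.5])
([319, 122, 16, 44, 499], [325.5, 143.2])
1 1.2 [np.float64(41.8), np.float64(51.0)]
1 1.3 [np.float64(48.3), np.float64(56.6)]
1 1.4 [np.float64(54.3), np.float64(61.6)]
-1 1.2 [np.float64(135.9), np.float64(128.2)]
-1 1.3 [np.float64(130.4), np.float64(123.3)]
-1 1.4 [np.float64(125.3), np.float64(119.0)]
handle top rows pred 73.20882923915171 108.41897184048592 base 75.3525883627927
324 [74, 71, 59, 48, 61, 62, 55, 54, 64, 58, 51, 66, 80, 91, 99, 102, 97, 94, 92, 86, 96, 136, 166, 179, 187, 187, 187, 185, 185, 187, 184, 186, 187, 185, 141, 73, 45, 50, 50, 52, 55, 51, 52, 52, 54, 49, 53, 51, 53, 53, 53, 53, 54, 52, 55, 54, 54, 53, 53, 52, 54, 53, 54, 52, 51, 53, 51, 45, 76, 147, 183, 187, 186, 184, 185, 184, 185, 184, 185, 182, 154, 107, 73, 69, 72]
```

Both levers read about 1.38 and the handle is where a seated card puts it. The arm is clear, so I'm handing in.

```bash
python3 -c "
from cell import job
print(job.sign_off())"
```

```text
the job is handed in; nothing more can be done
None
```

I set the card on its contacts, let it go, then closed both levers to their stops (about 1.38 of 1.40 rad, read from the wrist camera). I handed in at about 35 s with the arm clear, but the sign-off returned no verdict.

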